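# Index the cuvette slide past its cam lock

### The arm

A 7-joint arm with a two-finger parallel gripper is mounted at the origin on a cart in front of the work surface, level with it; the furniture and walls round the work are solid. World frame = base frame: x ahead of the robot, y to its left, z up, the work surface at z = 0. Lengths are in m, angles in rad, forces in N, time in s.
With the tool pointing down it reaches from about 0.4 to 0.875 m from the base axis. Payload 6.5 kg.
Tool frame: the origin (TCP) lies at the centre of the arm's flange, where the gripper is bolted on; the fingertips stand tip_extent ahead of it and the grasp point (between the pads) lies 155 mm ahead of it (tip_extent is the distance from the TCP to the fingertips, in m); z points along the fingers, y is the line along which they close (so a half turn about z gives the same grasp; the last joint's range is limited). The gripper opens to 85 mm and grips with 20 to 120 N. Pads are 22 mm wide; open, the fingers measure 114 mm over their backs; the gripper's body (76 mm by 85 mm) begins 54 mm behind the grasp point. The pads swing forward as they close: fully open they stand 13 mm farther back than shut.
Start: joints at [-1.27, 0.536, -0.004, 1.538, 0.003, 1.067, -0.071], TCP at [0.233, 0.607, 0.405] pointing down, gripper open.
Joint ranges: [-2.7, 2.7], [-0.37, 2.16], [-1.27, 1.26], [0.24, 2.4], [-1.31, 4.45], [0.19, 1.91], [-2.76, 2.76]. Speed limits (rad/s): [2.39, 2.39, 3.14, 3.14, 3.14, 3.14, 3.14].

### API

Orientations are given as a unit quaternion [x, y, z, w].
In Python, from bench import state, capture, hand_in, tip_extent gives the robot as it stands. The module is installed in compiled form; this text tells all that it offers.
- The arm moves only by the tool jog_arm, never from a script. Its argument "plan" is a list of rows, each an object with "xyz": the shift along the tool's x, y, z scaled (see below), a list of three; "angular": the turn, a rotation vector about the tool's x, y, z scaled (see below), a list of three; "fingers": the opening, from 0 (shut) to 1 (fully open). A call has 1 to 20 rows; each row is the pose to reach, as a shift and turn from the pose commanded when the call began, along the tool's axes at that moment, turning the shorter way round; what a row does not reach only later rows make up. The controller multiplies each number of a shift by 10 cm and each number of a turn by 180 degrees. A row lasts 1/12 s, in which the tool goes at most 41.7 mm and 7.16 degrees, less where a joint would pass 70% of its speed; a pose out of reach is approached as far as the arm can. A call with a number of a shift or a turn outside -1 to 1 is refused whole. A call with a gripper value outside its range is refused whole. The fingers move at their own pace and stop on an object; "force" is the grip in N (left out, the last holds). Time passes only in rows, so rows that repeat a pose let the fingers close. It gives the time, the measured TCP pose, the force, the opening and the grip force at its end, in the units of the state.
- state(): the state, without advancing time (a new reading comes with each control period).
- capture(name): name is "scene" or "side" or "wrist"; returns a dict with "color" (420x560x3 uint8, red, green, blue), "z_map" (420x560 float32, m along the optical axis (not along the pixel's ray), 0 where there is no reading), "intrinsics" (3x3 intrinsics, pixels), "T" (4x4, takes a point from camera to world coordinates). Camera axes: x right, y up, looking along -z (the intrinsics and any distortion apply to the point x, -y, -z); pixel columns grow to the right and rows downward; lengths in m; the calibration is good to about 2 mm. A picture is of the moment at which its call begins.
- hand_in(): hands the job in; it is judged then, once.
The state is a dict: "t": time; "joints": joint angles; "joint_vel": joint speeds; "joint_efforts": joint torques, N m; "position": TCP position; "orientation": TCP orientation; "contact_force": force on the tool from outside, world axes, zero at the start; "moment": the same for the moment, N m; "width": opening from 0.0 (shut) to 1.0 (fully open); "grasp_force": force on a finger pad.
Only numpy, scipy, OpenCV 4.12 (cv2) and the standard library are available. Lean on these libraries where they do the work, as an engineer would, in place of code of your own. Each camera call takes 0.05 s, during which the arm holds its last target. There are 200 camera calls.

### The job

The first sample has been read: bring the second cuvette, the one nearer the robot, into the light beam. Swing the cam lever right round to its low point so that the flat of the cam faces the slide, push the cuvette slide fully forward against its stop by the upright plate at its near end, then swing the lever all the way back so that the cam locks the slide there. Do it all by pushing gently with the fingertips: do not grip the lever or the plate, do not touch the cuvettes, and leave the other things on the bench where they are.

Things in the scene. Friction and masses are not known exactly. Their poses are not given: they have to be found in the camera images.
- changer: cuvette changer fixed to the bench: aluminium base, x -115 to 140, y -59 to 63 mm in its own frame, 12 mm thick. Origin on the bench under the slide's centre line; x = forward, the way the slide travels (roughly away from the robot), y left, z up. The 40 mm wide slide (top 23 mm above the bench) runs along x between guide strips (28 mm high); the cam lies right of it.
- beam (a point): point where the light beam crosses the slide's centre line (changer x = 65, y = 0 mm), at the height of a cuvette's bottom, 26 mm above the bench. Black light source left of it (y = 29 to 70 mm, 67 mm high), grey detector right of it (y = -28 to -66 mm, 63 mm high), both x = 47 to 83 mm.
- cam_pivot (a point): point on the cam's vertical axis (changer x = -45, y = -34 mm), 47 mm above the bench. Cam: steel plate of 20 mm radius with one flat 10 mm from the axis; its round part fills a notch in the slide's right edge while locked. Hub 34 mm high. Two 6 mm dowels, 34 mm high, stand 32 mm from the axis where the lever stops.
- lever_handle (a point): middle of the lever's upright round black handle: 14 mm in diameter, 30 to 63 mm above the bench; this point is 47 mm above it and 62 mm from the cam axis, about which it swings. Lever arm 8 mm thick, 23 to 31 mm above the bench. Push the handle sideways; about 1 N moves it and it stays where it is left.
- cam: the steel cam plate with its lever and handle, one piece; origin on the bench on the cam's axis; turns with the lever
- cam_joint (a joint): angle of cam and lever (rad), counter-clockwise from above: 0 = locked, lever back towards the robot and right (215 deg from changer x); 2.09 = low point, lever forward and right (335 deg), flat facing the slide. Stops at both ends; the handle swings on the right, away from the slide. The slide is free only within 0.2 rad of the low point; turn the lever back only with the slide fully at an end.
- slide: the steel slide with its push plate and the black cuvette block, one piece; at the start its origin and axes are those of the changer, and it moves along changer x
- slide_joint (a joint): travel of the slide (m): 0 = near end, as at the start (front cuvette in the beam), 0.040 = fully forward against the stop (rear cuvette in the beam). It has light friction (about 2 N) and stays where it is left.
- push_face (a point): centre of the near face of the upright push plate at the slide's near end; it moves with the slide (at changer x = -125 mm at the start, y = 0, 40 mm above the bench). The plate is 30 mm wide, 5 mm thick, and stands 23 to 53 mm above the bench; push its near face forward along the changer's x axis.
- cuvette_front: clear square cuvette, 12 x 12 x 45 mm, standing loose in the far well of the black block on the slide. Origin at the centre of its underside, 26 mm above the bench; its top is 71 mm above the bench. In the beam at the start. The block, 76 x 34 mm, reaches 53 mm above the bench.
- cuvette_rear: the second cuvette, alike, in the near well, 40 mm behind the first; origin at the centre of its underside, 26 mm above the bench. To be brought into the beam.
- spare_cuvette: bystander: an empty cuvette, 12 x 12 x 45 mm, standing on the bench right of the detector; origin at the centre of its underside
- vial: bystander: sample vial with a white cap, 27 mm in diameter, 57 mm high, standing on the bench right of the changer; origin at the centre of its underside
- the_tweezers: bystander: steel tweezers, 122 x 10 x 14 mm, lying left of the changer; origin under their middle
- bulb: bystander: red rubber pipette bulb, 81 x 41 x 41 mm, lying left of the changer; origin under its middle
- driver: bystander: orange-handled screwdriver, 172 x 20 x 20 mm, lying right of the changer; origin under its middle
- pen: bystander: red and white marker, 135 x 17 x 16 mm, lying left, near the notebook; origin under its middle

How it is judged:
On the way, in this order (a step that is already met when the one before it is completed fails the run):
1. the cam is turned to its low point while the slide is still at its near end (value of joint cam_joint above 1.9 rad and value of joint slide_joint below 0.003 m), for 0.2 s.
2. the slide is pushed fully forward with the cam still at its low point (value of joint slide_joint above 0.0385 m and value of joint cam_joint above 1.8 rad), for 0.2 s.
At the end, for the whole second after the job is handed in: The slide is fully forward (within 1.5 mm of its stop), the cam lever is back in its locked position (within 0.2 rad), the rear cuvette stands at rest in the beam (within 4 mm), and both cuvettes stand upright on the floors of their wells (value of joint cam_joint below 0.2 rad and value of joint slide_joint above 0.0385 m and horizontal distance between cuvette_rear and beam below 0.004 m and angle between each of cuvette_rear, cuvette_front's own z axis and vertical below 0.15 rad and height (world z) of each of cuvette_rear, cuvette_front below 0.03 m and linear speed of cuvette_rear below 0.02 m/s); the robot touches nothing.
It fails at once if the lever handle or the push plate is gripped or forced (contact force between the fingers and cam above 38 N or contact force between the fingers and slide above 38 N).
It fails at once if a cuvette in the slide is touched by the fingers (contact force between the fingers and cuvette_front above 0.3 N or contact force between the fingers and cuvette_rear above 0.3 N).
It fails at once if a cuvette is lifted or tipped (height (world z) of any of cuvette_front, cuvette_rear above 0.034 m or angle between any of cuvette_front, cuvette_rear's own z axis and vertical above 0.35 rad).
It fails at once if another thing on the bench is moved by more than 20 mm (distance of any of spare_cuvette, vial, the_tweezers, bulb, driver, pen from where it was at the start of the episode above 0.02 m).
It also fails if it takes over 67 s, if anything falls off the work surface, if the arm or the gripper's body presses on something with over 40 N, if the wrist force passes 120 N, or if a joint passes its speed limit or range.

## Working session

There is one attempt and no reset: what is moved stays moved. The work goes in short steps, Python scripts to look and compute and a tool call to move; the robot and the scene stay as the last step left them, time stands still between calls to the robot, and variables do not carry over. Pictures are saved under pics/ and viewed, at most 10 in all, crops included, and the job is handed in when it is done.

Besides the shell and the picture viewer there is one more tool, called after "Emit:" by a JSON object that holds its "op" and its "data". jog_arm: Moves the arm, as the interface text tells. Its arguments: {"type":"object","properties":{"plan":{"type":"array"},"force":{"type":"number"}},"required":["plan"]}

```bash
mkdir -p pics
cat > h.py <<'E'
import numpy as np, cv2
from bench import state, capture, hand_in, tip_extent
def save(c,n): cv2.imwrite('pics/'+n,c['color'][:,:,::-1])
def cloud(c):
    K=c['intrinsics'];z=c['z_map'];v,u=np.mgrid[:z.shape[0],:z.shape[1]]
    p=np.stack([(u-K[0,2])/K[0,0]*z,-(v-K[1,2])/K[1,1]*z,-z,np.ones_like(z)],-1)@np.array(c['T']).T
    p=p[...,:3];p[z<=0]=np.nan;return p
E
python3 - <<'E'
from h import *
s=state();print(s, tip_extent if not callable(tip_extent) else tip_extent())
for n in ('scene','side'):
    c=capture(n);save(c,n+'.png');np.savez(n+'.npz',**c);print(n,c['intrinsics'],c['T'])
E
```

```text
{'t': 0.0, 'joints': array([-1.27021623,  0.53717015, -0.00444806,  1.53889756,  0.00261603,
        1.06732124, -0.07122087]), 'joint_vel': array([ 0.0013156 , -0.00033584, -0.00024258, -0.0010665 ,  0.0010379 ,
        0.00069216,  0.00136003]), 'joint_efforts': array([-1.31117276e-04, -5.83416259e+01,  1.04823232e+00, -2.59106952e+01,
        1.21954019e-02,  9.54271643e-03,  5.13555918e-06]), 'position': array([0.23296872, 0.60644651, 0.40380064]), 'orientation': array([ 1.82330814e-01,  9.83236835e-01, -8.90367313e-04, -9.36972802e-05]), 'contact_force': array([-0.42909483, -0.46662662, -0.63102808]), 'moment': array([-0.01086492,  0.01028566,  0.00933712]), 'grasp_force': 0.0, 'width': 0.9964566512913624} 0.1734
scene [[508.76318052   0.         283.57603675]
 [  0.         508.76318052 211.63793984]
 [  0.           0.           1.        ]] [[-0.8377977   0.4056457  -0.36544027  0.21572182]
 [-0.54587981 -0.63521347  0.546369    0.42380941]
 [-0.01050035  0.65723315  0.75361418  0.82370094]
 [ 0.          0.          0.          1.        ]]
side [[406.69989375   0.         286.33203888]
 [  0.         406.69989375 207.21396523]
 [  0.           0.           1.        ]] [[ 0.99200376  0.06776811 -0.10647073  0.47475294]
 [-0.12461813  0.39245554 -0.91128973 -1.05303866]
 [-0.01997135  0.91727102  0.39776251  0.47794421]
 [ 0.          0.          0.          1.        ]]
```

View pics/scene.png

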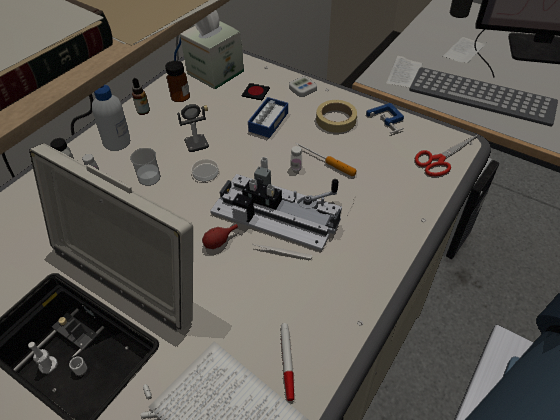

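View pics/side.png

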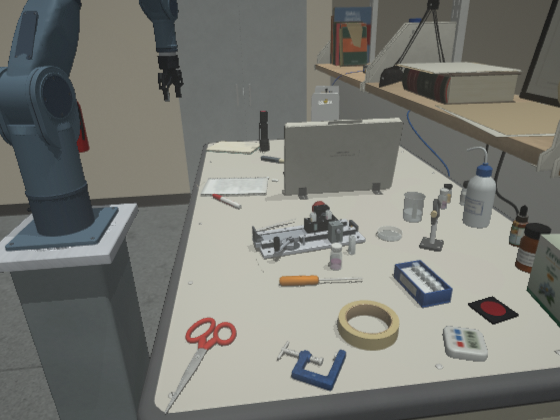

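The scene view shows the changer at about (275,210), its black lever handle at (334,186), and the push plate near (338,215). The vial is at (296,157), the driver at (330,160) and the bulb at (220,235). The side view shows the same things, with the changer at about (310,235).

Run:
```python
from h import *
c=dict(np.load('scene.npz'));p=cloud(c)
roi=np.zeros(p.shape[:2],bool);roi[150:255,195:370]=1
z=p[...,2]
bench=np.nanmedian(z[255:275,230:330]);print('bench z',bench)
def show(n,m,rect=False):
    q=p[m];print(n,len(q),'med',np.round(np.median(q,0),4),'min',np.round(q.min(0),4),'max',np.round(q.max(0),4))
    if rect: print(cv2.minAreaRect((q[:,:2]*1000).astype(np.float32)))
m=roi&(z>bench+.008)&(z<bench+.016)
n,l,st,ce=cv2.connectedComponentsWithStats(m.astype(np.uint8))
for i in range(1,n):
    if st[i,4]>60: show('base%d'%i,l==i,True)
r=roi&(z>bench+.056)
n,l,st,ce=cv2.connectedComponentsWithStats(r.astype(np.uint8))
for i in range(1,n):
    if st[i,4]>5: print(ce[i]);show('high',l==i)
r=np.zeros_like(roi);r[176:240,318:350]=1
n,l,st,ce=cv2.connectedComponentsWithStats((r&(z>bench+.035)).astype(np.uint8))
for i in range(1,n):
    if st[i,4]>5: print(ce[i]);show('near',l==i)
cv2.imwrite('pics/crop.png',cv2.resize(c['color'][145:260,195:365,::-1],None,fx=4.6,fy=4.6,interpolation=cv2.INTER_CUBIC))
```

```text
bench z -0.0005429410193287243
base1 131 med [ 0.584  -0.3478  0.0116] min [ 0.5375 -0.363   0.0075] max [ 0.666  -0.3404  0.0153]
((601.9918823242188, -352.3330078125), (16.41205406188965, 129.00582885742188), 86.21571350097656)
base13 208 med [ 0.7397 -0.1706  0.0116] min [ 0.7186 -0.2109  0.0075] max [ 0.7627 -0.1386  0.0154]
((739.9075927734375, -174.14407348632812), (38.144718170166016, 68.73558807373047), 8.892383575439453)
base14 82 med [ 0.6382 -0.2176  0.0113] min [ 0.6179 -0.2263  0.0089] max [ 0.6716 -0.2072  0.0146]
((644.6406860351562, -215.4786376953125), (53.032901763916016, 17.2268009185791), 7.201221942901611)
base15 72 med [ 0.6037 -0.2181  0.0114] min [ 0.5944 -0.23    0.0081] max [ 0.615  -0.2001  0.0148]
((604.1372680664062, -215.38763427734375), (19.152790069580078, 30.682336807250977), 5.895055294036865)
base16 1514 med [ 0.5964 -0.1239  0.0114] min [ 0.4914 -0.1717  0.0075] max [ 0.7517 -0.0843  0.0154]
((617.88330078125, -125.99676513671875), (264.7814025878906, 47.65476989746094), 9.680219650268555)
base17 129 med [ 0.5407 -0.2321  0.0116] min [ 0.5125 -0.24
[... 573 characters left out ...]
  0.0649] min [ 0.6738 -0.1663  0.056 ] max [ 0.6888 -0.1492  0.0729]
[334.66666667 181.36666667]
high 30 med [ 0.5406 -0.2575  0.061 ] min [ 0.5354 -0.2648  0.056 ] max [ 0.5479 -0.2527  0.0635]
[269.74603175 188.95238095]
high 63 med [ 0.6417 -0.161   0.0653] min [ 0.6346 -0.1716  0.0563] max [ 0.6488 -0.1565  0.0739]
[242.22815534 200.32524272]
high 206 med [ 0.672  -0.1077  0.0632] min [ 0.6539 -0.1244  0.0555] max [ 0.693  -0.0945  0.0679]
[334.16883117 185.06493506]
near 77 med [ 0.5406 -0.2555  0.0514] min [ 0.5353 -0.2648  0.035 ] max [ 0.5491 -0.2518  0.0635]
[336.35820896 216.64179104]
near 67 med [ 0.4954 -0.1848  0.0485] min [ 0.4921 -0.2044  0.0346] max [ 0.506  -0.1725  0.0552]
```

View pics/crop.png

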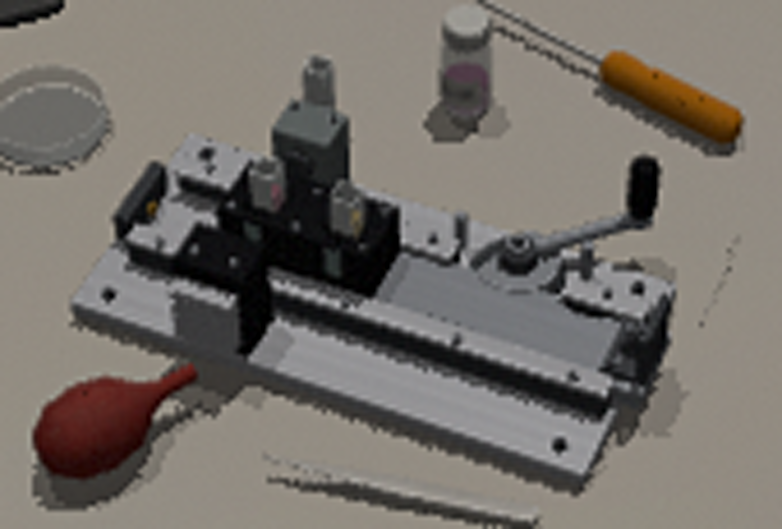

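Run:
```python
from h import *
c=dict(np.load('scene.npz'));p=cloud(c).reshape(-1,3);p=p[np.isfinite(p[:,0])]
a=np.array([.233,.607]);b=np.array([.53,-.2]);d=b-a;L=np.hypot(*d);d/=L
s=(p[:,:2]-a)@d;o=np.abs((p[:,:2]-a)@[-d[1],d[0]])
for k in np.arange(0,L,.1):
    m=(s>=k)&(s<k+.1)&(o<.12);print(round(k,1),p[m,2].max().round(3) if m.any() else None)
m=(p[:,2]>.12)&(p[:,0]<.9)&(p[:,1]>-.4);print(p[m].min(0),p[m].max(0))
```

```text
0.0 None
0.1 None
0.2 0.733
0.3 None
0.4 0.017
0.5 0.019
0.6 0.005
0.7 0.017
0.8 0.074
[0.19278885 0.08435893 0.1200172 ] [0.89999533 0.37262438 0.73264342]
```

Emit:
{"op": "jog_arm", "data": {"plan": [{"xyz": [-0.876, -1, 0], "angular": [0, 0, 0], "fingers": 0}, {"xyz": [-0.876, -1, 0], "angular": [0, 0, 0], "fingers": 0}, {"xyz": [-0.876, -1, 0], "angular": [0, 0, 0], "fingers": 0}, {"xyz": [-0.876, -1, 0], "angular": [0, 0, 0], "fingers": 0}]}}

```text
t: 0.43
position: [0.2826, 0.4755, 0.404]
orientation: [0.186, 0.983, -0.003, 0.001]
contact_force: [1.0, -0.1, -0.3]
width: 0.456
grasp_force: 0.0
```

Emit:
{"op": "jog_arm", "data": {"plan": [{"xyz": [-0.876, -1, 0], "angular": [0, 0, 0], "fingers": 0}, {"xyz": [-0.876, -1, 0], "angular": [0, 0, 0], "fingers": 0}, {"xyz": [-0.876, -1, 0], "angular": [0, 0, 0], "fingers": 0}, {"xyz": [-0.876, -1, 0], "angular": [0, 0, 0], "fingers": 0}]}}

```text
t: 0.77
position: [0.3275, 0.3507, 0.4042]
orientation: [0.186, 0.983, -0.002, 0.0]
contact_force: [0.9, 0.1, 0.8]
width: -0.0
grasp_force: 0.0
```

Emit:
{"op": "jog_arm", "data": {"plan": [{"xyz": [-0.876, -1, 0], "angular": [0, 0, 0], "fingers": 0}, {"xyz": [-0.876, -1, 0], "angular": [0, 0, 0], "fingers": 0}, {"xyz": [-0.876, -1, 0], "angular": [0, 0, 0], "fingers": 0}, {"xyz": [-0.876, -1, 0], "angular": [0, 0, 0], "fingers": 0}]}}

```text
t: 1.1
position: [0.3727, 0.2264, 0.4045]
orientation: [0.186, 0.982, -0.001, 0.0]
contact_force: [0.1, -0.4, -0.2]
width: 0.003
grasp_force: 0.0
```

Emit:
{"op": "jog_arm", "data": {"plan": [{"xyz": [-0.876, -1, 0], "angular": [0, 0, 0], "fingers": 0}, {"xyz": [-0.876, -1, 0], "angular": [0, 0, 0], "fingers": 0}, {"xyz": [-0.876, -1, 0], "angular": [0, 0, 0], "fingers": 0}, {"xyz": [-0.876, -1, 0], "angular": [0, 0, 0], "fingers": 0}]}}

```text
t: 1.43
position: [0.4183, 0.1019, 0.4049]
orientation: [0.186, 0.982, -0.001, 0.001]
contact_force: [0.4, 0.4, -0.5]
width: 0.003
grasp_force: 0.0
```

Emit:
{"op": "jog_arm", "data": {"plan": [{"xyz": [-0.876, -1, 0], "angular": [0, 0, 0], "fingers": 0}, {"xyz": [-0.876, -1, 0], "angular": [0, 0, 0], "fingers": 0}, {"xyz": [-0.876, -1, 0], "angular": [0, 0, 0], "fingers": 0}, {"xyz": [-0.876, -1, 0], "angular": [0, 0, 0], "fingers": 0}]}}

```text
t: 1.77
position: [0.4641, -0.023, 0.4051]
orientation: [0.186, 0.982, -0.001, 0.001]
contact_force: [0.9, 0.6, 0.7]
width: 0.001
grasp_force: 0.0
```

Emit:
{"op": "jog_arm", "data": {"plan": [{"xyz": [-0.876, -1, 0], "angular": [0, 0, 0], "fingers": 0}, {"xyz": [-0.876, -1, 0], "angular": [0, 0, 0], "fingers": 0}, {"xyz": [-0.876, -1, 0], "angular": [0, 0, 0], "fingers": 0}, {"xyz": [-0.876, -1, 0], "angular": [0, 0, 0], "fingers": 0}, {"xyz": [-0.876, -1, 0], "angular": [0, 0, 0], "fingers": 0}, {"xyz": [-0.876, -1, 0], "angular": [0, 0, 0], "fingers": 0}]}}

```text
t: 2.27
position: [0.5086, -0.1413, 0.4042]
orientation: [0.183, 0.983, 0.0, -0.001]
contact_force: [-0.7, 1.1, 0.3]
width: -0.002
grasp_force: 0.0
```

Run:
```python
from h import *
s=state();print(s['t'],s['position'],s['orientation'],s['joints'],s['contact_force'],tip_extent)
c=capture('wrist');save(c,'wrist1.png');np.savez('wrist1.npz',**c);print(c['T'])
```

```text
2.2667 [ 0.5086291  -0.14133967  0.40422261] [ 1.82865817e-01  9.83137699e-01  9.36693531e-05 -5.90276289e-04] [-0.13506497  0.34357458  0.39960976  1.88022972 -0.16191695  0.95043803
  1.54124089] [-0.73679821  1.14236562  0.3398093 ] 0.1734
[[ 3.59081543e-01 -8.92217048e-01 -2.73878046e-01  4.38984539e-01]
 [ 9.33306150e-01  3.43359671e-01  1.05089328e-01 -1.14205061e-01]
 [ 2.76185474e-04 -2.93347703e-01  9.56005779e-01  3.72843319e-01]
 [ 0.00000000e+00  0.00000000e+00  0.00000000e+00  1.00000000e+00]]
```

View pics/wrist1.png

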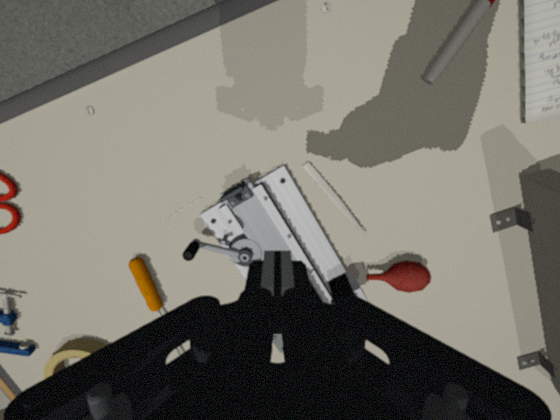

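The wrist view shows the changer diagonally. The handle is at (190,250), the cam hub at (245,257), the push plate and near end around (238,190), and the fingertips at about (277,260).

Run:
```python
from h import *
c=dict(np.load('wrist1.npz'));p=cloud(c);z=p[...,2];K=c['intrinsics'];T=c['T']
r=np.zeros(z.shape,bool);r[160:255,195:330]=1
b=np.nanmedian(z[140:160,200:240]);print('bench',b)
def comps(m,mn=15):
    n,l,st,ce=cv2.connectedComponentsWithStats(m.astype(np.uint8))
    for i in range(1,n):
        if st[i,4]>=mn:
            q=p[l==i];print(ce[i].round(1),len(q),'med',q.mean(0).round(4),'min',q.min(0).round(4),'max',q.max(0).round(4),'rect',cv2.minAreaRect((q[:,:2]*1000).astype(np.float32)))
h=np.zeros(z.shape,bool);h[225:275,170:215]=1
print('handle top');comps(h&(z>b+.060))
print('handle');comps(h&(z>b+.045))
g=np.zeros(z.shape,bool);g[236:275,225:262]=1
print('hub');comps(g&(z>b+.0325)&(z<.036),5)
f=np.zeros(z.shape,bool);f[165:225,205:275]=1
print('plate');comps(f&(z>b+.048)&(z<.06),5)
m=np.zeros(z.shape,bool);m[150:300,195:370]=1
m&=(z>b+.009)&(z<b+.015)
print('base');comps(m,80)
print('slide/guide');comps(r&(z>b+.0255)&(z<b+.0305),40); comps(r&(z>b+.021)&(z<b+.025),40)
```

```text
bench -0.0008950837520235455
handle top
[188.3 254.9] 105 med [ 0.5428 -0.2601  0.0616] min [ 0.5369 -0.2663  0.0591] max [ 0.5493 -0.2543  0.0632] rect ((543.0869140625, -260.3402099609375), (12.149016380310059, 12.075422286987305), 76.97929382324219)
handle
[190.  252.1] 184 med [ 0.5417 -0.2587  0.0575] min [ 0.5364 -0.2663  0.0442] max [ 0.5493 -0.2537  0.0632] rect ((542.8114624023438, -260.13336181640625), (12.45717716217041, 12.684982299804688), 84.7116928100586)
hub
[244.5 256.8] 58 med [ 0.5791 -0.2105  0.0333] min [ 0.5728 -0.2158  0.0317] max [ 0.5845 -0.2053  0.0355] rect ((579.2075805664062, -210.5727996826172), (9.633865356445312, 10.208237648010254), 49.424171447753906)
plate
[231.2 193.6] 138 med [ 0.4971 -0.1896  0.0521] min [ 0.4931 -0.2046  0.0472] max [ 0.5015 -0.1754  0.0547] rect ((497.5214538574219, -189.86183166503906), (5.181171894073486, 29.563161849975586), 8.813448905944824)
base
[302.9 223.6] 3365 med [ 0.5739 -0.1305  0.0113] min [ 0.4946 -0.1692  0.0082] max [ 0.6792 -0.0985  0.0141] rect ((585.6072387695312, -128.283447265625), (182.30923461914062, 42.
[... 1068 characters left out ...]
3.47705078125, 12.317292213439941), 9.50079345703125)
[231.1 219.5] 325 med [ 0.5309 -0.2083  0.0269] min [ 0.5111 -0.2179  0.0246] max [ 0.5519 -0.1995  0.0293] rect ((531.6069946289062, -208.64674377441406), (40.04243850708008, 12.545541763305664), 9.528824806213379)
[222.9 247. ] 169 med [ 0.5598 -0.2317  0.0277] min [ 0.5374 -0.2597  0.0247] max [ 0.5812 -0.2021  0.0296] rect ((561.147216796875, -232.04873657226562), (72.20909881591797, 10.471266746520996), 56.54680633544922)
[257.  226.4] 1933 med [ 0.552  -0.1837  0.0222] min [ 0.4919 -0.2242  0.0202] max [ 0.5943 -0.1566  0.0241] rect ((547.1926879882812, -194.7686767578125), (103.49031829833984, 63.20039367675781), 7.607151985168457)
```

```bash
cat >> h.py <<'E'
from scipy.spatial.transform import Rotation as R
P=np.array([.5792,-.2106]); YAW=np.radians(9.3)
def rel(goals):
    """goals: (x,y,z TCP, yaw deg of tool x) -> jog rows from the present pose"""
    s=state();A=R.from_quat(s['orientation'])
    for x,y,z,w in goals:
        w=np.radians(w);G=R.from_matrix(np.array([[np.cos(w),np.sin(w),0],[np.sin(w),-np.cos(w),0],[0,0,-1]]))
        print((A.inv().apply(np.array([x,y,z])-s['position'])/.1).round(3),((A.inv()*G).as_rotvec()/np.pi).round(3))
def lev(th,off,z,sgn=1):
    """pusher pose off mm behind the handle; th world lever angle"""
    a=np.radians(th);h=P+.062*np.array([np.cos(a),np.sin(a)])-sgn*off/1000*np.array([-np.sin(a),np.cos(a)])
    return (*h,z,th+90)
E
python3 - <<'E'
from h import *
c=dict(np.load('wrist1.npz'));p=cloud(c)
q=p[245:300,262:294].reshape(-1,3);q=q[q[:,2]>.15];print('tip',len(q),q[:,2].min(),q[q[:,2]<q[:,2].min()+.01].mean(0),q.min(0),q.max(0))
g=lev(233.8,32,.30);print(g);rel([(g[0],g[1],.32,58.9),g])
E
```

```text
tip 1549 0.23282108503285612 [ 0.49892352 -0.13711816  0.23825964] [ 0.49398996 -0.14554653  0.23282109] [ 0.50528452 -0.13066319  0.27899213]
(np.float64(0.516759718618963), np.float64(-0.2417321579890781), 0.3, 323.8)
[-0.44  -0.917  0.841] [-0.    -0.     0.556]
[-0.441 -0.917  1.041] [ 0.001  0.    -0.915]
```

Emit:
{"op": "jog_arm", "data": {"plan": [{"xyz": [-0.22, -0.459, 0.42], "angular": [0, 0, 0.278], "fingers": 0}, {"xyz": [-0.44, -0.917, 0.84], "angular": [0, 0, 0.556], "fingers": 0}, {"xyz": [-0.44, -0.917, 0.84], "angular": [0, 0, 0.556], "fingers": 0}, {"xyz": [-0.44, -0.917, 0.84], "angular": [0, 0, 0.556], "fingers": 0}, {"xyz": [-0.44, -0.917, 0.84], "angular": [0, 0, 0.556], "fingers": 0}, {"xyz": [-0.44, -0.917, 0.84], "angular": [0, 0, 0.556], "fingers": 0}, {"xyz": [-0.44, -0.917, 0.84], "angular": [0, 0, 0.556], "fingers": 0}, {"xyz": [-0.44, -0.917, 0.84], "angular": [0, 0, 0.556], "fingers": 0}, {"xyz": [-0.44, -0.917, 0.84], "angular": [0, 0, 0.556], "fingers": 0}, {"xyz": [-0.44, -0.917, 0.84], "angular": [0, 0, 0.556], "fingers": 0}, {"xyz": [-0.44, -0.917, 0.84], "angular": [0, 0, 0.556], "fingers": 0}, {"xyz": [-0.44, -0.917, 0.84], "angular": [0, 0, 0.556], "fingers": 0}, {"xyz": [-0.44, -0.917, 0.84], "angular": [0, 0, 0.556], "fingers": 0}, {"xyz": [-0.44, -0.917, 0.84], "angular": [0, 0, 0.556], "fingers": 0}, {"xyz": [-0.44, -0.917, 0.84], "angular": [0, 0, 0.556], "fingers": 0}, {"xyz": [-0.44, -0.917, 0.84], "angular": [0, 0, 0.556], "fingers": 0}]}}

```text
t: 3.65
position: [0.5172, -0.2413, 0.3204]
orientation: [0.869, 0.494, -0.0, -0.001]
contact_force: [-0.1, -0.5, -0.3]
width: -0.001
grasp_force: 0.0
```

Emit:
{"op": "jog_arm", "data": {"plan": [{"xyz": [0, 0, 0], "angular": [0, 0, 0.528], "fingers": 0}, {"xyz": [0, 0, 0], "angular": [0, 0, 0.528], "fingers": 0}, {"xyz": [0, 0, 0], "angular": [0, 0, 0.528], "fingers": 0}, {"xyz": [0, 0, 0], "angular": [0, 0, 0.528], "fingers": 0}, {"xyz": [0, 0, 0], "angular": [0, 0, 0.528], "fingers": 0}, {"xyz": [0, 0, 0], "angular": [0, 0, 0.528], "fingers": 0}, {"xyz": [0, 0, 0], "angular": [0, 0, 0.528], "fingers": 0}, {"xyz": [0, 0, 0], "angular": [0, 0, 0.528], "fingers": 0}, {"xyz": [0, 0, 0], "angular": [0, 0, 0.528], "fingers": 0}, {"xyz": [0, 0, 0], "angular": [0, 0, 0.528], "fingers": 0}, {"xyz": [0, 0, 0], "angular": [0, 0, 0.528], "fingers": 0}, {"xyz": [0, 0, 0], "angular": [0, 0, 0.528], "fingers": 0}, {"xyz": [0, 0, 0], "angular": [0, 0, 0.528], "fingers": 0}, {"xyz": [0, 0, 0], "angular": [0, 0, 0.528], "fingers": 0}, {"xyz": [0, 0, 0], "angular": [0, 0, 0.528], "fingers": 0}, {"xyz": [0, 0, 0], "angular": [0, 0, 0.528], "fingers": 0}]}}

```text
t: 4.98
position: [0.5168, -0.2426, 0.3204]
orientation: [0.951, -0.308, -0.0, -0.0]
contact_force: [0.1, 0.0, -0.0]
width: -0.002
grasp_force: 0.0
```

Run:
```python
from h import *
print(state()['joints'].round(2))
g=lev(233.8,32,.2145);print(g);rel([g])
```

```text
[-0.4   0.86  1.17  1.86 -0.91  1.08 -1.06]
(np.float64(0.516759718618963), np.float64(-0.2417321579890781), 0.2145, 323.8)
[-0.005 -0.006  1.059] [-0.     0.     0.002]
```

Emit:
{"op": "jog_arm", "data": {"plan": [{"xyz": [0, 0, 0.3], "angular": [0, 0, 0], "fingers": 0}, {"xyz": [0, 0, 0.6], "angular": [0, 0, 0], "fingers": 0}, {"xyz": [0, 0, 0.85], "angular": [0, 0, 0], "fingers": 0}, {"xyz": [0, 0, 1], "angular": [0, 0, 0], "fingers": 0}, {"xyz": [0, 0, 1], "angular": [0, 0, 0], "fingers": 0}, {"xyz": [0, 0, 1], "angular": [0, 0, 0], "fingers": 0}]}}

```text
t: 5.48
position: [0.5168, -0.2433, 0.2209]
orientation: [0.951, -0.31, -0.0, -0.0]
contact_force: [-0.1, -0.1, 0.7]
width: -0.001
grasp_force: 0.0
```

Run:
```python
from h import *
s=state();print(s['position'],s['contact_force'],s['joints'].round(2))
rel([lev(233.8,18,.217)]+[lev(t,18,.217) for t in np.arange(238,291,4)])
```

```text
[ 0.51676876 -0.24333212  0.22094128] [-0.10719881 -0.14866112  0.66577935] [-0.32  0.98  1.02  1.9  -1.06  0.94 -0.97]
[ 0.131 -0.013  0.039] [0.    0.    0.001]
[ 0.176 -0.001  0.039] [ 0.     0.    -0.023]
[0.221 0.007 0.039] [ 0.     0.    -0.045]
[0.266 0.012 0.039] [ 0.     0.    -0.067]
[0.311 0.013 0.039] [ 0.     0.    -0.089]
[0.356 0.012 0.039] [ 0.     0.    -0.112]
[0.4   0.007 0.039] [ 0.     0.    -0.134]
[ 0.445 -0.     0.039] [ 0.     0.    -0.156]
[ 0.489 -0.011  0.039] [-0.     0.    -0.178]
[ 0.531 -0.025  0.039] [-0.   0.  -0.2]
[ 0.573 -0.042  0.039] [-0.     0.    -0.223]
[ 0.614 -0.062  0.039] [-0.     0.    -0.245]
[ 0.653 -0.084  0.039] [-0.     0.    -0.267]
[ 0.69  -0.109  0.039] [-0.     0.    -0.289]
[ 0.726 -0.137  0.039] [-0.     0.    -0.312]
```

Emit:
{"op": "jog_arm", "data": {"plan": [{"xyz": [0.06, -0.01, 0.04], "angular": [0, 0, 0], "fingers": 0}, {"xyz": [0.131, -0.013, 0.04], "angular": [0, 0, 0], "fingers": 0}, {"xyz": [0.176, -0.001, 0.04], "angular": [0, 0, -0.023], "fingers": 0}, {"xyz": [0.221, 0.007, 0.04], "angular": [0, 0, -0.045], "fingers": 0}, {"xyz": [0.266, 0.012, 0.04], "angular": [0, 0, -0.067], "fingers": 0}, {"xyz": [0.311, 0.013, 0.04], "angular": [0, 0, -0.089], "fingers": 0}, {"xyz": [0.356, 0.012, 0.04], "angular": [0, 0, -0.112], "fingers": 0}, {"xyz": [0.4, 0.007, 0.04], "angular": [0, 0, -0.134], "fingers": 0}, {"xyz": [0.445, 0, 0.04], "angular": [0, 0, -0.156], "fingers": 0}, {"xyz": [0.489, -0.011, 0.04], "angular": [0, 0, -0.178], "fingers": 0}, {"xyz": [0.531, -0.025, 0.04], "angular": [0, 0, -0.2], "fingers": 0}, {"xyz": [0.573, -0.042, 0.04], "angular": [0, 0, -0.223], "fingers": 0}, {"xyz": [0.614, -0.062, 0.04], "angular": [0, 0, -0.245], "fingers": 0}, {"xyz": [0.653, -0.084, 0.04], "angular": [0, 0, -0.267], "fingers": 0}, {"xyz": [0.69, -0.109, 0.04], "angular": [0, 0, -0.289], "fingers": 0}, {"xyz": [0.726, -0.137, 0.04], "angular": [0, 0, -0.312], "fingers": 0}, {"xyz": [0.726, -0.137, 0.04], "angular": [0, 0, -0.312], "fingers": 0}]}}

```text
t: 6.9
position: [0.5847, -0.2755, 0.2179]
orientation: [0.984, 0.176, 0.001, 0.001]
contact_force: [0.1, 0.7, 0.4]
width: 0.001
grasp_force: 0.0
```

Run:
```python
from h import *
s=state();print(s['position'],s['contact_force'],s['joints'].round(2),lev(290,18,.217))
rel([lev(t,18,.217) for t in [294,298,302,306,310,314,318,322,326,330,334,337,340,342,344]])
c=capture('wrist');save(c,'wrist2.png')
```

```text
[ 0.58474902 -0.27547794  0.21787571] [0.08412013 0.73558382 0.40113074] [-0.16  0.95  0.83  1.69 -0.86  0.91 -0.19] (np.float64(0.5834907817120452), np.float64(-0.27501730506858835), 0.217, 380)
[0.033 0.003 0.009] [ 0.001 -0.    -0.021]
[0.078 0.011 0.009] [ 0.001 -0.    -0.043]
[0.123 0.016 0.009] [ 0.001 -0.    -0.065]
[0.168 0.018 0.009] [ 0.001 -0.    -0.088]
[0.213 0.016 0.009] [ 0.001 -0.    -0.11 ]
[0.257 0.012 0.009] [ 0.001 -0.    -0.132]
[0.302 0.004 0.009] [ 0.001 -0.    -0.154]
[ 0.346 -0.006  0.009] [ 0.001 -0.    -0.177]
[ 0.389 -0.02   0.009] [ 0.001 -0.    -0.199]
[ 0.431 -0.036  0.009] [ 0.001 -0.    -0.221]
[ 0.471 -0.056  0.009] [ 0.001 -0.    -0.243]
[ 0.501 -0.072  0.009] [ 0.001 -0.    -0.26 ]
[ 0.529 -0.09   0.009] [ 0.001 -0.    -0.277]
[ 0.548 -0.103  0.009] [ 0.001 -0.    -0.288]
[ 0.566 -0.116  0.009] [ 0.001 -0.    -0.299]
```

View pics/wrist2.png

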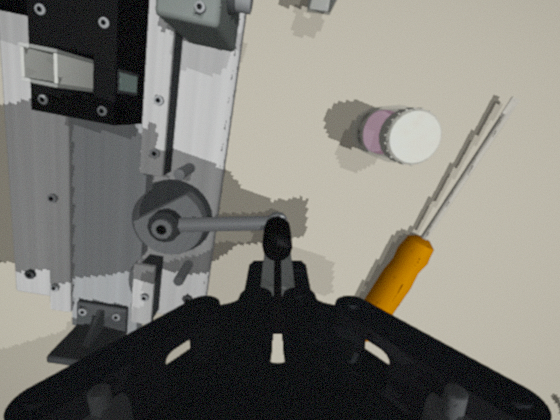

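The view shows the handle at (277,235), centred right ahead of the fingertips, and the lever has turned well round. I'll continue the sweep.

Emit:
{"op": "jog_arm", "data": {"plan": [{"xyz": [0.033, 0.003, 0.01], "angular": [0, 0, -0.021], "fingers": 0}, {"xyz": [0.078, 0.011, 0.01], "angular": [0, 0, -0.043], "fingers": 0}, {"xyz": [0.123, 0.016, 0.01], "angular": [0, 0, -0.065], "fingers": 0}, {"xyz": [0.168, 0.018, 0.01], "angular": [0, 0, -0.088], "fingers": 0}, {"xyz": [0.213, 0.016, 0.01], "angular": [0, 0, -0.11], "fingers": 0}, {"xyz": [0.257, 0.012, 0.01], "angular": [0, 0, -0.132], "fingers": 0}, {"xyz": [0.302, 0.004, 0.01], "angular": [0, 0, -0.154], "fingers": 0}, {"xyz": [0.346, -0.006, 0.01], "angular": [0, 0, -0.177], "fingers": 0}, {"xyz": [0.389, -0.02, 0.01], "angular": [0, 0, -0.199], "fingers": 0}, {"xyz": [0.431, -0.036, 0.01], "angular": [0, 0, -0.221], "fingers": 0}, {"xyz": [0.471, -0.056, 0.01], "angular": [0, 0, -0.243], "fingers": 0}, {"xyz": [0.501, -0.072, 0.01], "angular": [0, 0, -0.26], "fingers": 0}, {"xyz": [0.529, -0.09, 0.01], "angular": [0, 0, -0.277], "fingers": 0}, {"xyz": [0.548, -0.103, 0.01], "angular": [0, 0, -0.288], "fingers": 0}, {"xyz": [0.566, -0.116, 0.01], "angular": [0, 0, -0.299], "fingers": 0}, {"xyz": [0.566, -0.116, 0.01], "angular": [0, 0, -0.299], "fingers": 0}, {"xyz": [0.566, -0.116, 0.01], "angular": [0, 0, -0.299], "fingers": 0}, {"xyz": [0.566, -0.116, 0.01], "angular": [0, 0, -0.299], "fingers": 0}]}}

```text
t: 8.45
position: [0.6327, -0.2451, 0.2161]
orientation: [0.8, 0.6, -0.0, 0.0]
contact_force: [-0.3, -0.9, 0.4]
width: 0.003
grasp_force: 0.3
```

Run:
```python
from h import *
s=state();print(s['position'],s['contact_force'],s['joints'].round(2),lev(344,18,.217))
c=capture('wrist');save(c,'wrist3.png')
p=cloud(c);b=p[...,2];m=np.zeros(b.shape,bool);m[150:262,230:320]=1;m&=(b>.057)&(b<.068);q=p[m]
print(len(q),cv2.minAreaRect((q[:,:2]*1000).astype(np.float32)))
h=np.array(cv2.minAreaRect((q[:,:2]).astype(np.float32)*1000)[0])/1000-P;print(np.degrees(np.arctan2(h[1],h[0]))%360,np.hypot(*h))
```

```text
[ 0.63272502 -0.24506455  0.21605746] [-0.29253894 -0.85054484  0.43228691] [-0.09  0.91  0.63  1.59 -0.66  0.87  0.5 ] (np.float64(0.6338367527434698), np.float64(-0.24499222658754366), 0.217, 434)
743 ((639.6043701171875, -228.07217407226562), (15.262575149536133, 13.528142929077148), 70.0365982055664)
343.8673167176654 0.06288055552281259
```

View pics/wrist3.png

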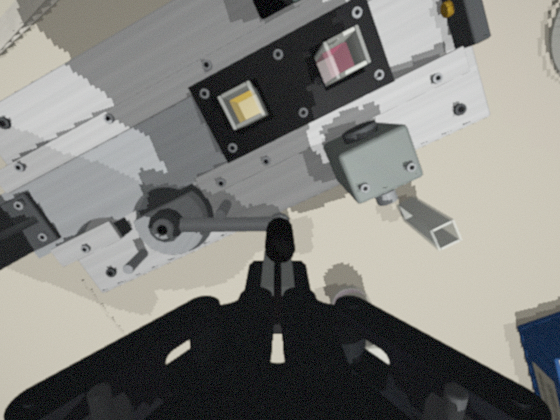

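The handle is still in front of the fingers at (280,240). The lever is at 343.9° in world, against 344.3° for the low point, and both cuvettes are upright. Now I back off, rise and go behind the push plate.

Emit:
{"op": "jog_arm", "data": {"plan": [{"xyz": [-0.06, 0, 0], "angular": [0, 0, 0], "fingers": 0}, {"xyz": [-0.06, 0, 0], "angular": [0, 0, 0], "fingers": 0}, {"xyz": [-0.06, 0, -0.3], "angular": [0, 0, 0], "fingers": 0}, {"xyz": [-0.06, 0, -0.6], "angular": [0, 0, 0], "fingers": 0}, {"xyz": [-0.06, 0, -0.8], "angular": [0, 0, 0], "fingers": 0}, {"xyz": [-0.06, -0.3, -0.8], "angular": [0, 0, 0.04], "fingers": 0}, {"xyz": [-0.06, -0.6, -0.8], "angular": [0, 0, 0.08], "fingers": 0}, {"xyz": [-0.06, -0.9, -0.8], "angular": [0, 0, 0.12], "fingers": 0}, {"xyz": [-0.06, -0.9, -0.8], "angular": [0, 0, 0.16], "fingers": 0}, {"xyz": [-0.06, -0.9, -0.8], "angular": [0, 0, 0.2], "fingers": 0}, {"xyz": [-0.06, -0.9, -0.8], "angular": [0, 0, 0.24], "fingers": 0}, {"xyz": [-0.06, -0.9, -0.8], "angular": [0, 0, 0.28], "fingers": 0}, {"xyz": [-0.06, -0.9, -0.8], "angular": [0, 0, 0.32], "fingers": 0}, {"xyz": [-0.06, -0.9, -0.8], "angular": [0, 0, 0.359], "fingers": 0}, {"xyz": [-0.06, -0.9, -0.8], "angular": [0, 0, 0.359], "fingers": 0}]}}

```text
t: 9.75
position: [0.5445, -0.2253, 0.2955]
orientation: [0.997, 0.078, -0.0, 0.0]
contact_force: [0.2, 0.3, -0.9]
width: -0.001
grasp_force: 0.0
```

Run:
```python
from h import *
s=state();print(s['position'],s['contact_force'],s['joints'].round(2))
rel([(.4672,-.1946,s['position'][2],9.3),(.4672,-.1946,.211,9.3)])
```

```text
[ 0.54454378 -0.22529215  0.29546765] [ 0.1644425   0.29440685 -0.92217317] [-0.34  0.81  0.98  1.82 -0.81  0.97 -0.42]
[-0.716 -0.424  0.   ] [ 0.     0.    -0.002]
[-0.716 -0.424  0.845] [ 0.     0.    -0.002]
```

Emit:
{"op": "jog_arm", "data": {"plan": [{"xyz": [-0.36, -0.21, 0], "angular": [0, 0, 0], "fingers": 0}, {"xyz": [-0.716, -0.424, 0], "angular": [0, 0, 0], "fingers": 0}, {"xyz": [-0.716, -0.424, 0], "angular": [0, 0, 0], "fingers": 0}, {"xyz": [-0.716, -0.424, 0.3], "angular": [0, 0, 0], "fingers": 0}, {"xyz": [-0.716, -0.424, 0.6], "angular": [0, 0, 0], "fingers": 0}, {"xyz": [-0.716, -0.424, 0.845], "angular": [0, 0, 0], "fingers": 0}, {"xyz": [-0.716, -0.424, 0.845], "angular": [0, 0, 0], "fingers": 0}, {"xyz": [-0.716, -0.424, 0.845], "angular": [0, 0, 0], "fingers": 0}, {"xyz": [-0.716, -0.424, 0.845], "angular": [0, 0, 0], "fingers": 0}]}}

```text
t: 10.5
position: [0.4675, -0.1957, 0.2124]
orientation: [0.997, 0.081, 0.001, 0.0]
contact_force: [0.2, -0.1, 0.3]
width: -0.001
grasp_force: 0.0
```

Run:
```python
from h import *
s=state();print(s['position'],s['contact_force'],s['joints'].round(2))
d=np.array([.987,.1616]);F=np.array([.4948,-.1901])
rel([(*(F+k*d),.211,9.3) for k in (-.011,.027,.029,.030)])
```

```text
[ 0.46749688 -0.19570369  0.21240767] [ 0.17533943 -0.08491772  0.30154523] [-0.32  0.81  0.85  2.06 -0.96  0.73 -0.25]
[ 0.168 -0.011  0.014] [ 0. -0. -0.]
[ 0.549 -0.012  0.015] [ 0. -0. -0.]
[ 0.569 -0.012  0.015] [ 0. -0. -0.]
[ 0.579 -0.012  0.015] [ 0. -0. -0.]
```

Emit:
{"op": "jog_arm", "data": {"plan": [{"xyz": [0.08, -0.01, 0.01], "angular": [0, 0, 0], "fingers": 0}, {"xyz": [0.13, -0.01, 0.01], "angular": [0, 0, 0], "fingers": 0}, {"xyz": [0.17, -0.01, 0.01], "angular": [0, 0, 0], "fingers": 0}, {"xyz": [0.2, -0.01, 0.01], "angular": [0, 0, 0], "fingers": 0}, {"xyz": [0.23, -0.01, 0.01], "angular": [0, 0, 0], "fingers": 0}, {"xyz": [0.26, -0.01, 0.01], "angular": [0, 0, 0], "fingers": 0}, {"xyz": [0.29, -0.01, 0.01], "angular": [0, 0, 0], "fingers": 0}, {"xyz": [0.32, -0.01, 0.01], "angular": [0, 0, 0], "fingers": 0}, {"xyz": [0.35, -0.01, 0.01], "angular": [0, 0, 0], "fingers": 0}, {"xyz": [0.38, -0.01, 0.01], "angular": [0, 0, 0], "fingers": 0}, {"xyz": [0.41, -0.01, 0.01], "angular": [0, 0, 0], "fingers": 0}, {"xyz": [0.44, -0.01, 0.01], "angular": [0, 0, 0], "fingers": 0}, {"xyz": [0.47, -0.01, 0.01], "angular": [0, 0, 0], "fingers": 0}, {"xyz": [0.49, -0.01, 0.01], "angular": [0, 0, 0], "fingers": 0}, {"xyz": [0.51, -0.01, 0.01], "angular": [0, 0, 0], "fingers": 0}, {"xyz": [0.53, -0.01, 0.01], "angular": [0, 0, 0], "fingers": 0}, {"xyz": [0.54, -0.01, 0.01], "angular": [0, 0, 0], "fingers": 0}, {"xyz": [0.54, -0.01, 0.01], "angular": [0, 0, 0], "fingers": 0}]}}

```text
t: 12.0
position: [0.5206, -0.1853, 0.2102]
orientation: [0.997, 0.081, 0.0, 0.0]
contact_force: [-1.2, 0.6, 0.1]
width: -0.003
grasp_force: 0.3
```

Emit:
{"op": "jog_arm", "data": {"plan": [{"xyz": [0.008, 0, 0], "angular": [0, 0, 0], "fingers": 0}, {"xyz": [0.016, 0, 0], "angular": [0, 0, 0], "fingers": 0}, {"xyz": [0.024, 0, 0], "angular": [0, 0, 0], "fingers": 0}, {"xyz": [0.03, 0, 0], "angular": [0, 0, 0], "fingers": 0}, {"xyz": [0.03, 0, 0], "angular": [0, 0, 0], "fingers": 0}, {"xyz": [0.03, 0, 0], "angular": [0, 0, 0], "fingers": 0}]}}

```text
t: 12.5
position: [0.5231, -0.1849, 0.2102]
orientation: [0.997, 0.08, -0.0, -0.0]
contact_force: [-2.7, 0.3, 0.7]
width: -0.003
grasp_force: 1.2
```

Emit:
{"op": "jog_arm", "data": {"plan": [{"xyz": [0.005, 0, 0], "angular": [0, 0, 0], "fingers": 0}, {"xyz": [0.01, 0, 0], "angular": [0, 0, 0], "fingers": 0}, {"xyz": [0.01, 0, 0], "angular": [0, 0, 0], "fingers": 0}, {"xyz": [0.01, 0, 0], "angular": [0, 0, 0], "fingers": 0}]}}

```text
t: 12.83
position: [0.5234, -0.1849, 0.2101]
orientation: [0.997, 0.08, -0.001, -0.0]
contact_force: [-5.4, 0.9, 3.6]
width: -0.0
grasp_force: 2.7
```

Emit:
{"op": "jog_arm", "data": {"plan": [{"xyz": [0.007, 0, 0], "angular": [0, 0, 0], "fingers": 0}, {"xyz": [0.014, 0, 0], "angular": [0, 0, 0], "fingers": 0}, {"xyz": [0.014, 0, 0], "angular": [0, 0, 0], "fingers": 0}, {"xyz": [0.014, 0, 0], "angular": [0, 0, 0], "fingers": 0}]}}

```text
t: 13.17
position: [0.5238, -0.185, 0.2101]
orientation: [0.997, 0.08, -0.002, -0.0]
contact_force: [-9.5, 0.7, 6.0]
width: -0.001
grasp_force: 4.4
```

Emit:
{"op": "jog_arm", "data": {"plan": [{"xyz": [-0.1, 0, 0], "angular": [0, 0, 0], "fingers": 0}, {"xyz": [-0.2, 0, 0], "angular": [0, 0, 0], "fingers": 0}, {"xyz": [-0.2, 0, -0.3], "angular": [0, 0, 0], "fingers": 0}, {"xyz": [-0.2, 0, -0.6], "angular": [0, 0, 0], "fingers": 0}, {"xyz": [-0.2, 0, -0.9], "angular": [0, 0, 0], "fingers": 0}, {"xyz": [-0.2, 0, -0.9], "angular": [0, 0, 0], "fingers": 0}, {"xyz": [-0.2, 0, -0.9], "angular": [0, 0, 0], "fingers": 0}]}}

```text
t: 13.75
position: [0.5062, -0.1881, 0.3017]
orientation: [0.997, 0.08, 0.002, 0.0]
contact_force: [-0.4, 0.7, 0.0]
width: -0.004
grasp_force: 0.0
```

Run:
```python
from h import *
s=state();print(s['position'],s['contact_force'],s['joints'].round(2))
c=dict(np.load('wrist1.npz'));q=cloud(c).reshape(-1,3);q=q[q[:,2]>.15]-[.5086,-.1413,0]
y=q[:,:2]@[.360,.933]; x=q[:,:2]@[-.933,.36]
for k in range(0,130,10):
    m=(q[:,2]>.231+k/1000)&(q[:,2]<=.241+k/1000)
    if m.any(): print(k,'y',np.percentile(y[m],[1,99]).round(3),'x',np.percentile(x[m],[1,99]).round(3))
# slide check
c=capture('scene');p=cloud(c);b=p[...,2];m=np.zeros(b.shape,bool);m[150:255,195:300]=1
n,l,st,ce=cv2.connectedComponentsWithStats((m&(b>.056)).astype(np.uint8))
for i in range(1,n):
    if st[i,4]>15: print(np.median(p[l==i],0).round(4))
g=lev(344,25,.30,-1);print(g);rel([g])
```

```text
[ 0.50621314 -0.18805112  0.30165724] [-0.37762002  0.66325233  0.02122572] [-0.44  0.73  1.01  1.95 -0.8   0.92 -0.42]
0 y [-0.012  0.013] x [0.006 0.011]
10 y [-0.013  0.014] x [0.006 0.011]
20 y [-0.013  0.014] x [0.006 0.012]
30 y [-0.012  0.013] x [-0.011  0.012]
40 y [-0.031  0.032] x [-0.009  0.014]
50 y [-0.038  0.038] x [-0.009  0.013]
60 y [-0.046  0.047] x [-0.008  0.017]
70 y [-0.053  0.054] x [-0.008  0.018]
80 y [-0.059  0.06 ] x [0.003 0.018]
90 y [-0.058  0.059] x [0.01 0.02]
[ 0.6885 -0.201   0.059 ]
[ 0.6374 -0.2228  0.0616]
[ 0.7195 -0.1496  0.0652]
[ 0.6808 -0.1548  0.0651]
[ 0.6715 -0.1083  0.0627]
(np.float64(0.6456891590436008), np.float64(-0.20365797366219596), 0.3, 434)
[1.355 0.383 0.007] [ 0.    -0.001 -0.36 ]
```

Emit:
{"op": "jog_arm", "data": {"plan": [{"xyz": [0.3, 0.1, 0], "angular": [0, 0, -0.04], "fingers": 0}, {"xyz": [0.6, 0.2, 0], "angular": [0, 0, -0.08], "fingers": 0}, {"xyz": [0.9, 0.38, 0], "angular": [0, 0, -0.12], "fingers": 0}, {"xyz": [1, 0.38, 0], "angular": [0, 0, -0.16], "fingers": 0}, {"xyz": [1, 0.38, 0], "angular": [0, 0, -0.2], "fingers": 0}, {"xyz": [1, 0.38, 0], "angular": [0, 0, -0.24], "fingers": 0}, {"xyz": [1, 0.38, 0], "angular": [0, 0, -0.28], "fingers": 0}, {"xyz": [1, 0.38, 0], "angular": [0, 0, -0.32], "fingers": 0}, {"xyz": [1, 0.38, 0], "angular": [0, 0, -0.36], "fingers": 0}, {"xyz": [1, 0.38, 0], "angular": [0, 0, -0.36], "fingers": 0}, {"xyz": [1, 0.38, 0], "angular": [0, 0, -0.36], "fingers": 0}]}}

```text
t: 14.72
position: [0.6102, -0.2091, 0.2992]
orientation: [0.8, 0.601, 0.0, -0.001]
contact_force: [-0.6, 0.2, 0.4]
width: -0.003
grasp_force: 0.0
```

Run:
```python
from h import *
s=state();print(s['position'],s['contact_force'],s['joints'].round(2))
rel([lev(344,25,.30,-1),lev(344,25,.219,-1)])
```

```text
[ 0.6102225  -0.20913089  0.29916959] [-0.60638054  0.17249443  0.40974066] [-0.2   0.76  0.7   1.66 -0.58  0.94  0.44]
[ 0.151  0.325 -0.009] [-0.    -0.    -0.001]
[0.151 0.326 0.801] [-0.    -0.    -0.001]
```

Emit:
{"op": "jog_arm", "data": {"plan": [{"xyz": [0.151, 0.326, 0], "angular": [0, 0, 0], "fingers": 0}, {"xyz": [0.151, 0.326, 0], "angular": [0, 0, 0], "fingers": 0}, {"xyz": [0.151, 0.326, 0], "angular": [0, 0, 0], "fingers": 0}, {"xyz": [0.151, 0.326, 0.2], "angular": [0, 0, 0], "fingers": 0}, {"xyz": [0.151, 0.326, 0.4], "angular": [0, 0, 0], "fingers": 0}, {"xyz": [0.151, 0.326, 0.6], "angular": [0, 0, 0], "fingers": 0}, {"xyz": [0.151, 0.326, 0.8], "angular": [0, 0, 0], "fingers": 0}, {"xyz": [0.151, 0.326, 0.8], "angular": [0, 0, 0], "fingers": 0}, {"xyz": [0.151, 0.326, 0.8], "angular": [0, 0, 0], "fingers": 0}]}}

```text
t: 15.47
position: [0.6452, -0.2037, 0.2193]
orientation: [0.799, 0.601, -0.001, -0.001]
contact_force: [0.4, 0.3, -0.2]
width: -0.003
grasp_force: 0.0
```

Run:
```python
from h import *
s=state();print(s['position'],s['contact_force'],s['joints'].round(2))
rel([lev(t,18,.218,-1) for t in [344]+list(range(340,283,-4))])
```

```text
[ 0.64515391 -0.20373114  0.21927647] [ 0.38610822  0.30628059 -0.17604222] [-0.16  0.9   0.63  1.59 -0.65  0.87  0.44]
[-0.068  0.005  0.013] [-0.001  0.    -0.001]
[-0.111  0.016  0.013] [-0.001  0.     0.022]
[-0.156  0.024  0.013] [-0.001  0.     0.044]
[-0.201  0.029  0.013] [-0.001  0.     0.066]
[-0.246  0.031  0.013] [-0.001  0.     0.088]
[-0.291  0.03   0.013] [-0.001  0.     0.111]
[-0.336  0.025  0.013] [-0.001  0.     0.133]
[-0.38   0.018  0.013] [-0.001  0.     0.155]
[-0.424  0.007  0.013] [-0.001  0.     0.177]
[-0.467 -0.007  0.013] [-0.001  0.     0.199]
[-0.508 -0.023  0.013] [-0.001  0.     0.222]
[-0.549 -0.043  0.013] [-0.001  0.     0.244]
[-0.588 -0.065  0.013] [-0.001  0.001  0.266]
[-0.626 -0.09   0.013] [-0.001  0.001  0.288]
[-0.661 -0.118  0.013] [-0.001  0.001  0.311]
[-0.695 -0.148  0.013] [-0.001  0.001  0.333]
```

Emit:
{"op": "jog_arm", "data": {"plan": [{"xyz": [-0.035, 0.003, 0.01], "angular": [0, 0, 0], "fingers": 0}, {"xyz": [-0.068, 0.005, 0.01], "angular": [0, 0, 0], "fingers": 0}, {"xyz": [-0.111, 0.016, 0.01], "angular": [0, 0, 0.022], "fingers": 0}, {"xyz": [-0.156, 0.024, 0.01], "angular": [0, 0, 0.044], "fingers": 0}, {"xyz": [-0.201, 0.029, 0.01], "angular": [0, 0, 0.066], "fingers": 0}, {"xyz": [-0.246, 0.031, 0.01], "angular": [0, 0, 0.088], "fingers": 0}, {"xyz": [-0.291, 0.03, 0.01], "angular": [0, 0, 0.111], "fingers": 0}, {"xyz": [-0.336, 0.025, 0.01], "angular": [0, 0, 0.133], "fingers": 0}, {"xyz": [-0.38, 0.018, 0.01], "angular": [0, 0, 0.155], "fingers": 0}, {"xyz": [-0.424, 0.007, 0.01], "angular": [0, 0, 0.177], "fingers": 0}, {"xyz": [-0.467, -0.007, 0.01], "angular": [0, 0, 0.199], "fingers": 0}, {"xyz": [-0.508, -0.023, 0.01], "angular": [0, 0, 0.222], "fingers": 0}, {"xyz": [-0.549, -0.043, 0.01], "angular": [0, 0, 0.244], "fingers": 0}, {"xyz": [-0.588, -0.065, 0.01], "angular": [0, 0, 0.266], "fingers": 0}, {"xyz": [-0.626, -0.09, 0.01], "angular": [0, 0, 0.288], "fingers": 0}, {"xyz": [-0.661, -0.118, 0.01], "angular": [0, 0, 0.311], "fingers": 0}, {"xyz": [-0.695, -0.148, 0.01], "angular": [0, 0, 0.333], "fingers": 0}, {"xyz": [-0.695, -0.148, 0.01], "angular": [0, 0, 0.333], "fingers": 0}]}}

```text
t: 16.97
position: [0.6126, -0.2676, 0.2208]
orientation: [0.993, 0.121, 0.001, 0.001]
contact_force: [-0.6, 0.1, 0.3]
width: -0.0
grasp_force: 0.0
```

Run:
```python
from h import *
s=state();print(s['position'],s['contact_force'],s['joints'].round(2),lev(284,18,.218,-1))
rel([lev(t,18,.218,-1) for t in list(range(280,231,-4))+[229,227,225,223]])
```

```text
[ 0.61263526 -0.2676446   0.22075139] [-0.56804807  0.11380665  0.28664712] [-0.18  0.99  0.85  1.62 -0.88  0.95 -0.34] (np.float64(0.6116644806001473), np.float64(-0.26640374090831775), 0.218, 374)
[-0.05  -0.003  0.027] [ 0.001 -0.001  0.021]
[-0.094  0.005  0.027] [ 0.001 -0.001  0.044]
[-0.139  0.01   0.027] [ 0.001 -0.001  0.066]
[-0.184  0.012  0.027] [ 0.001 -0.001  0.088]
[-0.229  0.01   0.027] [ 0.001 -0.001  0.11 ]
[-0.274  0.006  0.027] [ 0.001 -0.001  0.133]
[-0.319 -0.002  0.027] [ 0.001 -0.001  0.155]
[-0.362 -0.012  0.027] [ 0.001 -0.001  0.177]
[-0.405 -0.026  0.027] [ 0.    -0.001  0.199]
[-0.447 -0.043  0.027] [ 0.    -0.001  0.221]
[-0.488 -0.062  0.027] [ 0.    -0.001  0.244]
[-0.527 -0.085  0.027] [ 0.    -0.001  0.266]
[-0.564 -0.11   0.026] [ 0.    -0.001  0.288]
[-0.591 -0.13   0.026] [ 0.    -0.001  0.305]
[-0.609 -0.144  0.026] [ 0.    -0.001  0.316]
[-0.626 -0.159  0.026] [ 0.    -0.001  0.327]
[-0.642 -0.175  0.026] [ 0.    -0.001  0.338]
```

Emit:
{"op": "jog_arm", "data": {"plan": [{"xyz": [-0.05, -0.003, 0.02], "angular": [0, 0, 0.021], "fingers": 0}, {"xyz": [-0.094, 0.005, 0.027], "angular": [0, 0, 0.044], "fingers": 0}, {"xyz": [-0.139, 0.01, 0.027], "angular": [0, 0, 0.066], "fingers": 0}, {"xyz": [-0.184, 0.012, 0.027], "angular": [0, 0, 0.088], "fingers": 0}, {"xyz": [-0.229, 0.01, 0.027], "angular": [0, 0, 0.11], "fingers": 0}, {"xyz": [-0.274, 0.006, 0.027], "angular": [0, 0, 0.133], "fingers": 0}, {"xyz": [-0.319, -0.002, 0.027], "angular": [0, 0, 0.155], "fingers": 0}, {"xyz": [-0.362, -0.012, 0.027], "angular": [0, 0, 0.177], "fingers": 0}, {"xyz": [-0.405, -0.026, 0.027], "angular": [0, 0, 0.199], "fingers": 0}, {"xyz": [-0.447, -0.043, 0.027], "angular": [0, 0, 0.221], "fingers": 0}, {"xyz": [-0.488, -0.062, 0.027], "angular": [0, 0, 0.244], "fingers": 0}, {"xyz": [-0.527, -0.085, 0.027], "angular": [0, 0, 0.266], "fingers": 0}, {"xyz": [-0.564, -0.11, 0.027], "angular": [0, 0, 0.288], "fingers": 0}, {"xyz": [-0.591, -0.13, 0.027], "angular": [0, 0, 0.305], "fingers": 0}, {"xyz": [-0.609, -0.144, 0.027], "angular": [0, 0, 0.316], "fingers": 0}, {"xyz": [-0.626, -0.159, 0.027], "angular": [0, 0, 0.327], "fingers": 0}, {"xyz": [-0.626, -0.159, 0.027], "angular": [0, 0, 0.327], "fingers": 0}, {"xyz": [-0.626, -0.159, 0.027], "angular": [0, 0, 0.327], "fingers": 0}]}}

```text
t: 18.47
position: [0.5486, -0.2664, 0.2172]
orientation: [0.925, -0.38, 0.001, -0.0]
contact_force: [1.4, -1.0, 0.7]
width: 0.005
grasp_force: 0.5
```

Run:
```python
from h import *
s=state();print(s['position'],s['contact_force'],s['joints'].round(2),lev(225,18,.218,-1))
for n in ('scene',):
    p=cloud(capture(n));b=p[...,2];m=np.zeros(b.shape,bool);m[150:230,300:360]=1
    q=p[m&(b>.056)&(b<.066)];print(len(q),np.median(q,0) if len(q) else 0)
```

```text
[ 0.54860363 -0.26644269  0.21723322] [ 1.41530364 -0.98043585  0.70379645] [-0.28  1.04  1.04  1.8  -1.08  1.   -1.13] (np.float64(0.548087301627792), np.float64(-0.26716854249492383), 0.218, 315)
75 [ 0.53780917 -0.25403836  0.06147331]
```

Emit:
{"op": "jog_arm", "data": {"plan": [{"xyz": [-0.01, 0, 0], "angular": [0, 0, 0], "fingers": 0}, {"xyz": [-0.02, 0, 0], "angular": [0, 0, 0.005], "fingers": 0}, {"xyz": [-0.02, 0, 0], "angular": [0, 0, 0.005], "fingers": 0}, {"xyz": [-0.02, 0, 0], "angular": [0, 0, 0.005], "fingers": 0}]}}

```text
t: 18.85
position: [0.5479, -0.2658, 0.2173]
orientation: [0.922, -0.388, 0.002, 0.001]
contact_force: [5.6, -4.9, -1.0]
width: -0.001
grasp_force: 3.4
```

Emit:
{"op": "jog_arm", "data": {"plan": [{"xyz": [-0.01, 0, 0], "angular": [0, 0, 0], "fingers": 0}, {"xyz": [-0.01, 0, 0], "angular": [0, 0, 0], "fingers": 0}, {"xyz": [-0.01, 0, 0], "angular": [0, 0, 0], "fingers": 0}]}}

```text
t: 19.1
position: [0.5476, -0.2654, 0.2174]
orientation: [0.922, -0.388, 0.003, 0.001]
contact_force: [6.9, -6.9, -3.1]
width: 0.002
grasp_force: 4.7
```

Emit:
{"op": "jog_arm", "data": {"plan": [{"xyz": [0.1, 0, 0], "angular": [0, 0, 0], "fingers": 0}, {"xyz": [0.15, 0, 0], "angular": [0, 0, 0], "fingers": 0}, {"xyz": [0.15, 0, -0.3], "angular": [0, 0, 0], "fingers": 0}, {"xyz": [0.15, 0, -0.6], "angular": [0, 0, 0], "fingers": 0}, {"xyz": [0.15, 0, -1], "angular": [0, 0, 0], "fingers": 0}, {"xyz": [0.15, 0, -1], "angular": [0, 0, 0], "fingers": 0}, {"xyz": [0.15, 0, -1], "angular": [0, 0, 0], "fingers": 0}, {"xyz": [0.15, 0, -1], "angular": [0, 0, 0], "fingers": 0}]}}

```text
t: 19.77
position: [0.5564, -0.2744, 0.316]
orientation: [0.922, -0.388, -0.0, -0.001]
contact_force: [0.5, 0.2, -0.7]
width: -0.002
grasp_force: 0.0
```

Run:
```python
from h import *
s=state();print(s['position'],s['contact_force'])
c=capture('scene');p=cloud(c);b=p[...,2];m=np.zeros(b.shape,bool);m[150:230,310:360]=1
q=p[m&(b>.056)&(b<.066)];print(len(q),np.median(q,0))
h=np.median(q,0)[:2]+[.002,-.0028]-P;print(np.degrees(np.arctan2(h[1],h[0]))%360-224.3)
cv2.imwrite('pics/end.png',cv2.resize(c['color'][145:260,195:365,::-1],None,fx=4.6,fy=4.6,interpolation=cv2.INTER_CUBIC))
```

```text
[ 0.556408   -0.27435886  0.31597159] [ 0.51214955  0.22428586 -0.67495452]
31 [ 0.53377592 -0.25047403  0.0612136 ]
0.20087918578596486
```

View pics/end.png

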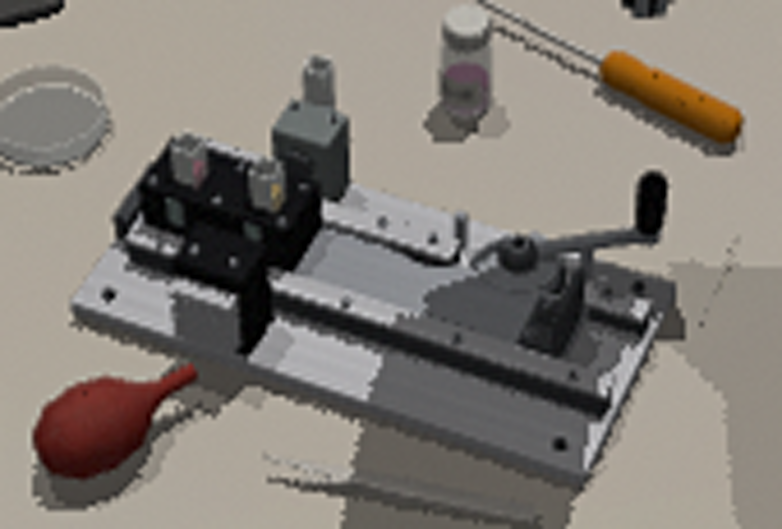

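The end view shows the rear cuvette at (267,185) between source and detector, where the front one was. The lever handle is at (651,200), locked against its dowel, and the other things have not moved.

```bash
python3 -c "
from bench import hand_in; print(hand_in())"
```

```text
the job is handed in; nothing more can be done
None
```

The job is handed in, with no verdict returned: the slide is fully forward against its stop, the cam lever is back against its locked stop, the rear cuvette is in the beam, and the arm is clear of everything.

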